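# Set the paper guide in the photo printer's cassette

### The job

Set up the photo printer for the stack of small cards already in its paper cassette: hook a fingertip behind the lip at the cassette's front and draw it out until it stops, push the width guide sideways by its thumb tab until the cards lie square and snug between the guide and the opposite wall, then push the cassette fully home again. Use the fingertips only, without pinching or lifting anything, and leave everything else on the desk where it is.

Things in the scene. Friction and masses are not known exactly. Their poses are not given: they have to be found in the camera images.
- printer: Compact photo printer; it does not move. Origin: on the desk under the middle of the housing's front face; +x to the printer's back, +y to its left seen from the front, z up. In this frame (mm): housing x 0 to 178, y -86 to 86; the front face is 58 high, above it a panel slopes up to the flat top at height 86 (from x = 55). The cassette comes out below height 40.
- cassette (a joint): How far the paper cassette is drawn out, m: 0 fully home (the start), 0.095 at its outer stop. It slides toward the printer's -x with 2 N of friction (and damping of 4 N per m/s) and stays where it is left.
- bay (a point): Middle of the floor of the cassette's open front bay, 8 mm above the desk; axes as the printer's, moves with the cassette. The bay always stands in front of the housing. From here the bay runs x -27 to 27, y -73 to 73: the front wall at -x, at +x an upright ridge 3 thick and 7 high, with the cards behind it. The housing's face is 33 mm to +x while the cassette is home.
- lip (a point): Middle of the top inner edge of the cassette's upright front wall, 34 mm above the desk: the lip. The wall rises 26 above the bay's floor, is 152 wide and 12 thick (its outer face, the one to push when closing, 12 mm to -x of this point). Axes as the printer's, moves with the cassette.
- right_wall (a point): Middle of the top edge of the inner face of the cassette's fixed right side wall, 30 mm above the desk; the cards belong against it. The left side wall, 146 mm to +y, is only 14 mm high, 3 thick. Axes as the printer's, moves with the cassette.
- guide (a joint): How far the width guide has been slid toward the cassette's right wall (printer's -y), m: 0 widest (130 mm between guide and right wall), 0.045 narrowest (85 mm); the 100 mm wide cards are snug at 0.030. It starts between 0 and 0.018, slides with 1.2 N of friction (and damping of 3 N per m/s) and stays where it is left.
- tab (a point): Middle of the top outer (+y) edge of the guide's upright thumb tab, 36 mm above the desk. The tab is 44 long (x) and 10 thick (to -y from here); its ribbed +y face, the one to push, rises 22 above the cassette's low left wall. Under the hood while the cassette is home, 65 mm in front of the housing when it is out. Axes as the printer's.
- plate (a point): Foot of the guide's upright plate on the cards' side of the tab: 115 long (x -25 to 90 from here), 3 thick (y 0 to 3), 22 high. The point lies at its inner (-y) face, on the cassette's floor 8 mm above the desk, beside the middle of the tab; axes as the printer's, moves with the guide.
- cards: Loose stack of blank white photo cards lying as one block in the cassette, 148 long (x), 100 wide (y), 12 high, about 0.2 kg; origin under its middle. At first it lies 4 to 8 mm off the right wall and a little askew; square against that wall its origin is at y = -23 mm in the printer's frame.
- tape_roll: Bystander (sizes in mm): roll of masking tape, 107x98x24, lying on the printer's flat top. Leave alone.
- tape_measure: Bystander (sizes in mm): tape measure, 32x74x60, standing left of the printer. Leave alone.
- eraser: Bystander (sizes in mm): eraser, 21x50x13, on the desk in front of the printer to its left. Leave alone.
- stapler: Bystander (sizes in mm): desk stapler, 150x34x41, on the desk at the right of the printer, toward its front. Leave alone.
- carton: Bystander (sizes in mm): small kraft carton, 76x110x38, right of the printer. Leave alone.
- notebook: Bystander (sizes in mm): notebook, 210x151x12, at the left of the desk. Leave alone.
- pencil: Bystander (sizes in mm): pencil, 136 long and 7 thick, lying on the notebook. Leave alone.
- mug: Bystander (sizes in mm): mug, 78x116x101, behind the notebook. Leave alone.
Mind the look-alikes: they are no part of the job. There is more than one size of the cards; the one meant has the size given above.

How it is judged:
On the way, in this order (a step that is already met when the one before it is completed fails the run):
1. the cassette is drawn out to its stop (within 8 mm) (value of joint cassette above 0.087 m), for 0.2 s.
2. with the cassette out, the cards lie snug between guide and right wall (value of joint guide between 0.027 and 0.0325 m and y of cards in the frame of printer between -0.025 and -0.02 m and angle between the y axis of cards and the y axis of printer, either way round below 0.03 rad and value of joint cassette above 0.075 m), for 0.2 s.
3. the cassette is home again (value of joint cassette below 0.004 m), for 0.2 s.
At the end, for the whole second after the job is handed in: The cassette is within 4 mm of fully home; the guide stands within 3 mm of the cards' width (joint 0.0270 to 0.0325); the cards lie flat on the cassette's floor, within 3 mm of the right wall and within 0.03 rad of square; all at rest (value of joint guide between 0.027 and 0.0325 m and y of cards in the frame of printer between -0.025 and -0.02 m and angle between the y axis of cards and the y axis of printer, either way round below 0.03 rad and value of joint cassette below 0.004 m and z of cards in the frame of printer below 0.011 m and angle between cards's own z axis and vertical below 0.05 rad and linear speed of cards below 0.01 m/s); the robot touches nothing.
It fails at once if the cards are lifted out of the cassette (z of cards in the frame of printer above 0.02 m).
It fails at once if the cassette's front wall is pinched between the fingers (contact force between the fingers and cassette_c0 above 3 N and contact force between the fingers and cassette_c1 above 3 N).
It fails at once if the guide is pinched between the fingers (contact force between the fingers and guide_c0 above 3 N and contact force between the fingers and guide_c1 above 3 N).
It fails at once if another thing on the desk is moved by more than 20 mm (distance of any of tape_roll, tape_measure, eraser, stapler, carton, notebook, pencil, mug from where it was at the start of the episode above 0.02 m).
It also fails if it takes over 54 s, if anything falls off the work surface, if the arm or the gripper's body presses on something with over 40 N, if the wrist force passes 120 N, or if a joint passes its speed limit or range.

### The arm

A 6-joint arm with a two-finger parallel gripper is mounted at the origin on a cart in front of the work surface, level with it; the furniture and walls round the work are solid. World frame = base frame: x ahead of the robot, y to its left, z up, the work surface at z = 0. Lengths are in m, angles in rad, forces in N, time in s.
With the tool pointing down it reaches from about 0.325 to 0.775 m from the base axis. Payload 5.5 kg.
Tool frame: the origin (TCP) lies midway between the tips of the shut fingers; the grasp point (between the pads) lies 19 mm behind it; z points along the fingers, y is the line along which they close (so a half turn about z gives the same grasp; the last joint's range is limited). The gripper opens to 88 mm and grips with 3 to 60 N. Pads are 20 mm wide; open, the fingers measure 115 mm over their backs; the gripper's body (75 mm by 178 mm) begins 61 mm behind the grasp point.
Start: joints at [-1.313, 0.091, 1.231, -0, 1.82, -0.057], TCP at [0.186, -0.571, 0.223] pointing down, gripper open.
Joint ranges: [-2.87, 2.87], [-0.86, 2.18], [0.17, 2.46], [-1.51, 4.65], [0.06, 2.69], [-2.65, 2.65]. Speed limits (rad/s): [2.57, 2.57, 3.01, 3.14, 3.14, 3.14].

### API

Orientations are given as a rotation vector (axis times angle).
In Python, from station import env gives the robot as it stands.
- The arm moves only by the tool move_arm, never from a script. Its argument "rows" is a list of rows, each an object with "gripper": the finger opening in m, from 0 to 0.0878; "slide": the shift along the world's x, y, z in parts of the range, where 1.0 means 60 cm, a list of three; "roll": the turn about the world's z in normalised numbers (1 is 90 degrees). A call has 1 to 10 rows; each row is the pose to reach, as a shift and turn from the pose commanded when the call began; what a row does not reach only later rows make up. A row lasts 1/8 s, in which the tool goes at most 62.5 mm and 10.7 degrees, less where a joint would pass 70% of its speed; a pose out of reach is approached as far as the arm can. A call with a gripper value outside its range is refused whole. The fingers move at their own pace and stop on an object; the grip force is fixed at half the most. Time passes only in rows, so rows that repeat a pose let the fingers close. It gives the time, the measured TCP pose, the force, the opening and the grip force at its end, in the units of the state.
- env.read_state(): the state, without advancing time (a new reading comes with each control period).
- env.read_camera(name): name is "side" or "top" or "wrist"; returns (picture, depth): 400x640x3 uint8, red, green, blue; 400x640 float32, m along the optical axis (not along the pixel's ray), 0 where there is no reading.
- env.camera_params(name): a dict with "fov_y" (degrees; the focal length in pixels is half the picture's height over the tangent of half this angle, whatever the lens; pixels are square), "cx", "cy" (the principal point, pixels), "extrinsics" (4x4, takes a point from world to camera coordinates); the wrist camera has in their place "tool_from_camera" (4x4, takes a point from camera to tool coordinates, whose origin is the TCP and whose axes are the flange's). Camera axes: x right, y down, z forward; pixel columns grow to the right and rows downward; lengths in m; the calibration is good to about 2 mm. A picture is of the moment at which its call begins: read the wrist's pose just before it. camera_params takes no time and is no camera call.
- env.finish_job(): hands the job in; it is judged then, once.
The state is a dict: "t": time; "qpos": joint angles; "qd": joint speeds; "effort": joint torques, N m; "tcp_pos": TCP position; "tcp_rot": TCP orientation; "ft_force": force on the tool from outside, world axes, zero at the start; "torque": the same for the moment, N m; "opening": finger opening in m; "gripper_force": force on a finger pad.
Only numpy, scipy, OpenCV 4.12 (cv2) and the standard library are available. Lean on these libraries where they do the work, as an engineer would, in place of code of your own. Each camera call takes 0.05 s, during which the arm holds its last target. There are 200 camera calls.

## Working session

There is one attempt and no reset: what is moved stays moved. The work goes in short steps, Python scripts to look and compute and a tool call to move; the robot and the scene stay as the last step left them, time stands still between calls to the robot, and variables do not carry over. Pictures are saved under pics/ and viewed, at most 10 in all, crops included, and the job is handed in when it is done.

Besides the shell and the picture viewer there is one more tool, called after ">>>" as name(argument=value, ...) on one line, values as JSON. move_arm: Moves the arm, as the interface text tells. Its arguments: {"type":"object","properties":{"rows":{"type":"array"}},"required":["rows"]}

```bash
mkdir -p pics; cat > h.py <<'E'
import numpy as np, cv2
from station import env
def snap(n,f):
    p,d=env.read_camera(n); cv2.imwrite('pics/'+f+'.png',p[:,:,::-1]); np.save('pics/'+f+'.npy',d); return p,d
def world(n,d):
    c=env.camera_params(n); h,w=d.shape; f=h/2/np.tan(np.radians(c['fov_y'])/2)
    v,u=np.mgrid[:h,:w]; P=np.stack([(u-c['cx'])/f*d,(v-c['cy'])/f*d,d],-1)
    E=np.linalg.inv(np.array(c['extrinsics'])); return P@E[:3,:3].T+E[:3,3]
E
python3 - <<'E'
from h import *
for n in('top','side'):
    p,d=snap(n,n+'0'); np.save('pics/%sW.npy'%n,world(n,d)); print(n,env.camera_params(n))
print(env.read_state())
E
```

```text
top {'fov_y': 49.70074197261813, 'cx': 320.66218083293734, 'cy': 208.58371551249013, 'extrinsics': array([[ 0.00363514, -0.99995471, -0.00879598, -0.20472043],
       [-0.99584252, -0.00281929, -0.09104799,  0.56926574],
       [ 0.09101907,  0.00909038, -0.99580766,  1.30672412],
       [ 0.        ,  0.        ,  0.        ,  1.        ]])}
side {'fov_y': 57.44885415854565, 'cx': 319.50051092870797, 'cy': 209.55831811709737, 'extrinsics': array([[-0.93889043, -0.34403964,  0.01102262,  0.43616161],
       [-0.27159994,  0.72076839, -0.63775105,  0.36551155],
       [ 0.21146688, -0.6017721 , -0.77016369,  0.89457839],
       [ 0.        ,  0.        ,  0.        ,  1.        ]])}
{'t': 0.1, 'qpos': array([-1.31270565e+00,  9.18304433e-02,  1.23174373e+00,  1.09251484e-05,
        1.81980054e+00, -5.67138900e-02]), 'qd': array([-0.00082998, -0.0038324 , -0.00220637, -0.00057052,  0.00243569,
       -0.00095837]), 'effort': array([ 2.39797213e-03, -4.47857022e+01, -4.07570279e+01,  6.98953634e-02,
        2.84683082e-02, -1.00999273e-04]), 'tcp_pos': array([ 0.18570634, -0.57026628,  0.22160416]), 'tcp_rot': array([-3.10100287e+00, -4.92180562e-01,  2.64675602e-04]), 'ft_force': array([-0.40199142,  0.26511439,  0.21912486]), 'torque': array([-0.04849034,  0.05605795, -0.02875608]), 'gripper_force': 0.0, 'opening': 0.08767970529512702}
```

View pics/top0.png

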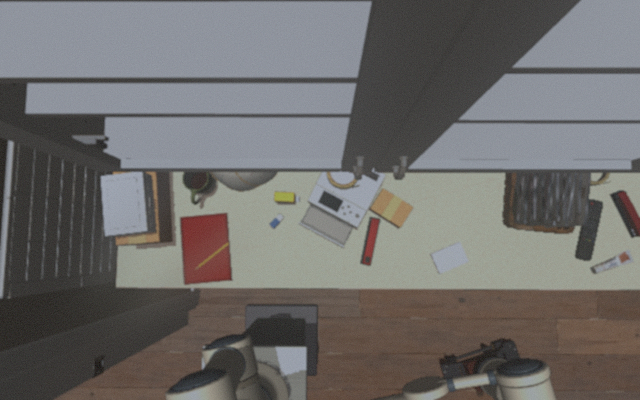

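View pics/side0.png

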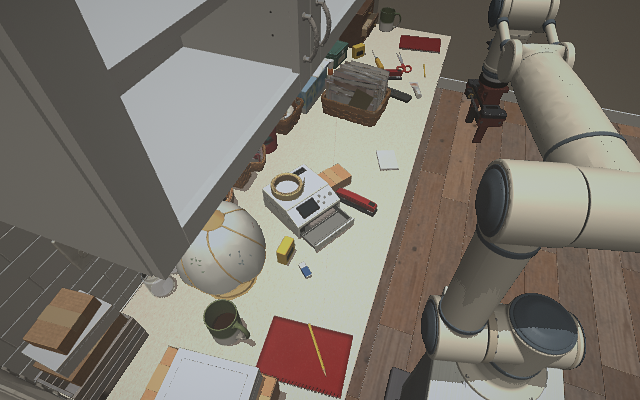

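The printer is at top-view (335,205), with the open bay in front of it at (325,225). In the side view it is at (300,200), with the bay at (330,230). The loose white card at top (450,258) / side (387,160) is a look-alike. I'll confirm with an enlarged crop and fit the printer's pose.

```bash
python3 - <<'E'
from h import *
a=cv2.imread('pics/top0.png')[160:270,260:420]; b=cv2.imread('pics/side0.png')[150:270,250:390]
a=cv2.resize(a,(640,440),interpolation=cv2.INTER_CUBIC)
cv2.imwrite('pics/c1.png',a)
cv2.imwrite('pics/c2.png',cv2.resize(b,(700,600),interpolation=cv2.INTER_CUBIC))
for n in('top','side'):
    W=np.load('pics/%sW.npy'%n); r=(slice(165,265),slice(270,400)) if n=='top' else (slice(150,260),slice(255,385))
    P=W[r].reshape(-1,3)
    for lo,hi in((.028,.040),(.081,.091),(.004,.012)):
        Q=P[(P[:,2]>lo)&(P[:,2]<hi)]
        print(n,lo,len(Q),np.median(Q[:,2]) )
        rect=cv2.minAreaRect((Q[:,:2]*1000).astype(np.float32)); print(rect, cv2.boxPoints(rect).round().tolist())
    print('desk z',np.median(P[np.abs(P[:,2])<.006][:,2]))
E
```

```text
top 0.028 1041 0.0364723764818613
((575.7244262695312, -271.1280822753906), (350.8454284667969, 229.27220153808594), 57.85314178466797) [[385.0, -359.0], [579.0, -481.0], [766.0, -184.0], [572.0, -62.0]]
top 0.081 1382 0.0856240857463304
((645.5665893554688, -286.6890869140625), (171.9062042236328, 138.14418029785156), 62.1682243347168) [[544.0, -330.0], [667.0, -395.0], [747.0, -243.0], [625.0, -178.0]]
top 0.004 1370 0.006898927938471022
((543.8326416015625, -244.75454711914062), (288.3182373046875, 402.3638610839844), 0.2014179527759552) [[399.0, -44.0], [400.0, -446.0], [689.0, -445.0], [687.0, -43.0]]
desk z 1.7878919196245846e-05
side 0.028 1053 0.036094079646884936
((607.0479736328125, -341.6439514160156), (343.7958679199219, 473.1094665527344), 35.913700103759766) [[329.0, -251.0], [607.0, -634.0], [885.0, -432.0], [608.0, -49.0]]
side 0.081 1182 0.08554062207913177
((715.9568481445312, -323.86126708984375), (174.59872436523438, 286.1093444824219), 61.25172424316406) [[549.0, -332.0], [799.0, -469.0], [883.0, -316.0], [633.0, -179.0]]
side 0.004 1077 0.007477454988741528
((579.2679443359375, -338.08294677734375), (471.967041015625, 481.4292297363281), 20.85022735595703) [[273.0, -197.0], [444.0, -647.0], [885.0, -479.0], [714.0, -29.0]]
desk z -0.00025410273057036026
```

View pics/c1.png

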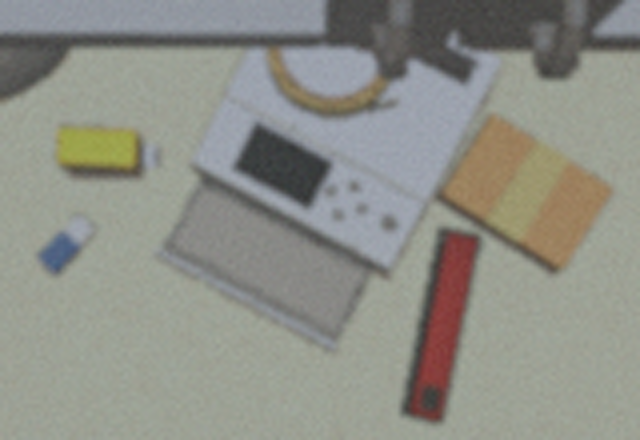

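View pics/c2.png

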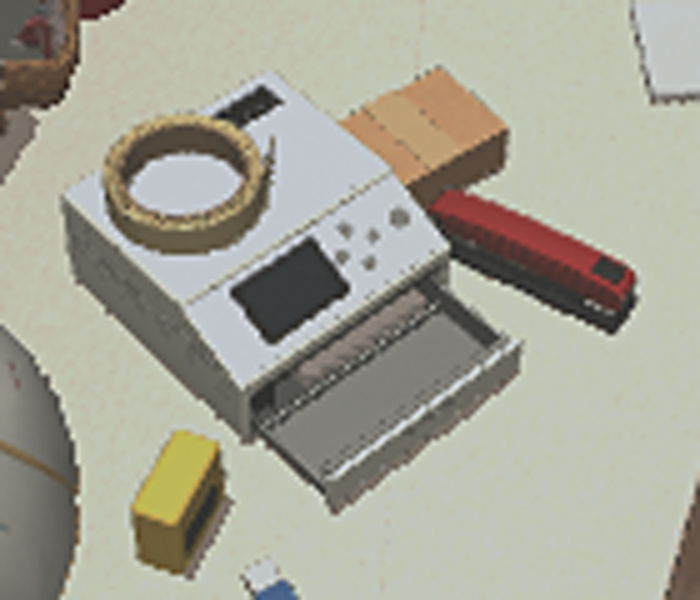

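The crops confirm it. The printer has the tape roll on top, and its bay is open with the cards' edge visible behind the ridge (side crop ~(370,340)). The lip runs along (330,475)–(520,345). Next is a precise fit against a height model.

```bash
cat > fit.py <<'E'
from h import *
from scipy.optimize import differential_evolution,minimize
def loc(p,P): c,s=np.cos(p[2]),np.sin(p[2]); d=P[:,:2]-p[:2]; return d[:,0]*c+d[:,1]*s,-d[:,0]*s+d[:,1]*c
def wp(p,x,y): c,s=np.cos(p[2]),np.sin(p[2]); return np.round([p[0]+c*x-s*y,p[1]+s*x+c*y],4)
E
python3 - <<'E'
from fit import *
def H(x,y):
    h=np.zeros_like(x); i=(x>-72)&(x<0)&(abs(y)<76); h[i]=8
    h[i&(x<-60)]=34; h[i&(y<-73)]=30; h[i&(y>73)]=14
    j=(x>0)&(x<178)&(abs(y)<86); h[j]=np.clip(58+28*x[j]/55,58,86); return h
A=[]
for n in('top','side'):
    P=np.load('pics/%sW.npy'%n).reshape(-1,3)
    A.append(P[(abs(P[:,0]-.56)<.2)&(abs(P[:,1]+.25)<.17)&(P[:,2]<.1)&(P[:,2]>-.02)])
for S in (A[0],A[1],np.vstack(A)):
    f=lambda p:np.minimum(abs(S[:,2]*1e3-H(*[1e3*v for v in loc(p,S)])),15).mean()
    r=differential_evolution(f,[(.45,.62),(-.32,-.15),(-.7,-.3)],seed=1,maxiter=80,popsize=12); p=r.x; print(p.round(4),r.fun)
np.save('p.npy',p)
R=cv2.Rodrigues(np.array(env.read_state()['tcp_rot']))[0]; print('tool y yaw',np.degrees(np.arctan2(R[1,1],R[0,1])),'printer y yaw',np.degrees(p[2])+90)
print('hook',wp(p,-.040,0),'out',wp(p,-.145,0),'dir',wp([0,0,p[2]],1,0))
E
```

```text
[ 0.5522 -0.2367 -0.4984] 3.673717302475147
[ 0.5531 -0.2398 -0.4731] 4.32086177536233
[ 0.5535 -0.2374 -0.4994] 3.9893972316916955
tool y yaw -71.96286750349874 printer y yaw 61.38697686506736
hook [ 0.5184 -0.2182] out [ 0.4262 -0.1679] dir [ 0.8779 -0.4789]
```

Careful with the scale: shifts go in shares of 60 cm and turns go in shares of 90 degrees. That gives: 0.352 m / 0.6 = 0.5867, 0.332 m / 0.6 = 0.5533, -46.6 degrees / 90 = -0.5178.

>>> move_arm(rows=[{"gripper":0,"slide":[0.0667,0.0733,0],"roll":-0.0667},{"gripper":0,"slide":[0.1333,0.1467,0],"roll":-0.1333},{"gripper":0,"slide":[0.2,0.22,0],"roll":-0.2},{"gripper":0,"slide":[0.2667,0.2933,0],"roll":-0.2667},{"gripper":0,"slide":[0.3333,0.3667,0],"roll":-0.3333},{"gripper":0,"slide":[0.4167,0.44,0],"roll":-0.4},{"gripper":0,"slide":[0.4833,0.5133,0],"roll":-0.4667},{"gripper":0,"slide":[0.5533,0.5867,0],"roll":-0.5178},{"gripper":0,"slide":[0.5533,0.5867,-0.0833],"roll":-0.5178},{"gripper":0,"slide":[0.5533,0.5867,-0.1667],"roll":-0.5178}])

```text
t: 1.35
tcp_pos: [0.5185, -0.2175, 0.1214]
tcp_rot: [3.045, -0.772, 0.001]
ft_force: [0.5, -0.3, -0.0]
opening: 0.0005
gripper_force: 0.0
```

```bash
cat >> h.py <<'E'
def wrist(f):
    s=env.read_state(); p,d=snap('wrist',f); c=env.camera_params('wrist'); h,w=d.shape
    F=h/2/np.tan(np.radians(c['fov_y'])/2); v,u=np.mgrid[:h,:w]
    P=np.stack([(u-c['cx'])/F*d,(v-c['cy'])/F*d,d],-1); T=np.array(c['tool_from_camera'])
    R=cv2.Rodrigues(np.array(s['tcp_rot']))[0]
    W=(P@T[:3,:3].T+T[:3,3])@R.T+s['tcp_pos']; W[d<=0]=np.nan; return p,W
E
python3 - <<'E'
from h import *; from fit import loc,wp
p=np.load('p.npy'); im,W=wrist('w1'); P=W.reshape(-1,3); P=P[~np.isnan(P[:,0])]
x,y=loc(p,P)
for yy in range(-80,90,20):
  m=(abs(y*1e3-yy)<4)&(P[:,2]>.03)&(P[:,2]<.037)&(x<-.03); print(yy,m.sum(),(np.percentile(x[m],[2,98])*1e3).round(1) if m.sum()>3 else '')
for xx in(-50,-30,-15):
  m=(abs(x*1e3-xx)<4)&(P[:,2]>.006)&(P[:,2]<.010); print(xx,m.sum(),(np.percentile(y[m],[1,99])*1e3).round(1) if m.sum()>3 else '')
E
```

```text
-80 29 [-71.5 -66.7]
-60 140 [-71.6 -60.9]
-40 138 [-71.8 -60.9]
-20 146 [-72.8 -61.3]
0 23 [-62.7 -61.2]
20 135 [-73.  -61.5]
40 146 [-72.9 -61.7]
60 144 [-73.1 -62. ]
80 24 [-72.8 -68.3]
-50 1487 [-140.9   72.3]
-30 1610 [-134.3  270.3]
-15 1767 [-129.1  254.2]
```

View pics/w1.png

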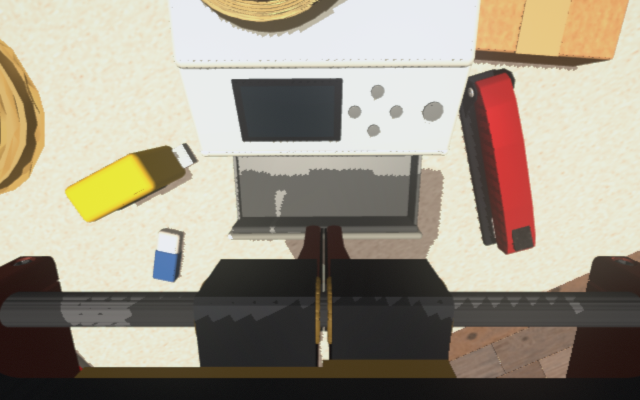

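The wrist view shows the fingertips over the bay (325,230). The lip measures at x≈-61, so the fit is good, with yaw about -28.1°. Going down and drawing the cassette out.

To row units: -0.107 m / 0.6 = -0.1783, -0.09 m / 0.6 = -0.15, 0.5 degrees / 90 = 0.0056.

>>> move_arm(rows=[{"gripper":0,"slide":[0,0,-0.0833],"roll":0},{"gripper":0,"slide":[0,0,-0.15],"roll":0},{"gripper":0,"slide":[0,0,-0.1783],"roll":0},{"gripper":0,"slide":[-0.0103,0.0055,-0.1783],"roll":0.0056},{"gripper":0,"slide":[-0.0177,0.0095,-0.1783],"roll":0.0056},{"gripper":0,"slide":[-0.0353,0.0188,-0.1783],"roll":0.0056},{"gripper":0,"slide":[-0.053,0.0283,-0.1783],"roll":0.0056},{"gripper":0,"slide":[-0.0707,0.0377,-0.1783],"roll":0.0056},{"gripper":0,"slide":[-0.0883,0.0472,-0.1783],"roll":0.0056},{"gripper":0,"slide":[-0.1028,0.055,-0.1783],"roll":0.0056}])

```text
t: 2.65
tcp_pos: [0.4553, -0.1851, 0.0157]
tcp_rot: [3.048, -0.762, 0.0]
ft_force: [2.0, -1.7, 1.7]
opening: 0.0004
gripper_force: 1.1
```

To row units: -0.0265 m / 0.6 = -0.0442, -0.0247 m / 0.6 = -0.0412.

>>> move_arm(rows=[{"gripper":0,"slide":[-0.0147,0.0078,0],"roll":0},{"gripper":0,"slide":[-0.0293,0.0157,0],"roll":0},{"gripper":0,"slide":[-0.0412,0.022,0],"roll":0},{"gripper":0,"slide":[-0.0442,0.0235,0],"roll":0}])

```text
t: 3.15
tcp_pos: [0.4291, -0.1711, 0.0154]
tcp_rot: [-3.048, 0.762, 0.001]
ft_force: [2.6, -0.5, 0.7]
opening: 0.0003
gripper_force: 1.0
```

To row units: -0.0044 m / 0.6 = -0.0073, -0.0026 m / 0.6 = -0.0043.

>>> move_arm(rows=[{"gripper":0,"slide":[-0.0043,0.0023,0],"roll":0},{"gripper":0,"slide":[-0.0073,0.004,0],"roll":0}])

```text
t: 3.4
tcp_pos: [0.4256, -0.1692, 0.0155]
tcp_rot: [3.048, -0.762, 0.002]
ft_force: [8.3, -4.2, -5.2]
opening: 0.0004
gripper_force: 4.2
```

To row units: -0.0026 m / 0.6 = -0.0043, -0.0018 m / 0.6 = -0.003.

>>> move_arm(rows=[{"gripper":0,"slide":[-0.003,0.0015,0],"roll":0},{"gripper":0,"slide":[-0.0043,0.0023,0],"roll":0}])

```text
t: 3.65
tcp_pos: [0.4256, -0.1692, 0.0156]
tcp_rot: [3.046, -0.762, 0.013]
ft_force: [16.4, -9.0, -11.9]
opening: 0.0005
gripper_force: 9.7
```

Stop reached. Backing off, rising and looking at the guide.

To row units: 0.11 m / 0.6 = 0.1833, 0.05 m / 0.6 = 0.0833.

>>> move_arm(rows=[{"gripper":0,"slide":[0.015,-0.0083,0],"roll":0},{"gripper":0,"slide":[0.015,-0.0083,0.0833],"roll":0},{"gripper":0,"slide":[0.015,-0.0083,0.1833],"roll":0},{"gripper":0,"slide":[0.015,-0.0083,0.1833],"roll":0}])

```text
t: 4.15
tcp_pos: [0.4336, -0.1737, 0.131]
tcp_rot: [3.046, -0.761, 0.012]
ft_force: [-0.3, 0.8, 0.3]
opening: 0.0005
gripper_force: 0.0
```

```bash
cat > g.py <<'E'
import sys; from h import *; from fit import loc,wp
p=np.load('p.npy'); p[2]=np.radians(-28.1); im,W=wrist(sys.argv[1]); P=W.reshape(-1,3); P=P[~np.isnan(P[:,0])]
# keep lip midpoint fixed under yaw change
x,y=loc(p,P)
def q(n,m,v): print(n,m.sum(),(np.percentile(v[m],[2,50,98])*1e3).round(1) if m.sum()>3 else '')
z=P[:,2]
for yy in(-60,-30,30,60): q('lip%d'%yy,(abs(y*1e3-yy)<5)&(z>.031)&(z<.037)&(x<-.1)&(x>-.2),x)
for xx in(-80,-65,-50): 
    q('tab y %d'%xx,(abs(x*1e3-xx)<5)&(z>.033)&(z<.039)&(y>0),y)
    q('rwall y %d'%xx,(abs(x*1e3-xx)<5)&(z>.027)&(z<.033)&(y<-.05)&(y>-.09),y)
    q('lwall y %d'%xx,(abs(x*1e3-xx)<5)&(z>.012)&(z<.016)&(y>.068)&(y<.09),y)
    q('plate y %d'%xx,(abs(x*1e3-xx)<5)&(z>.028)&(z<.032)&(y>0)&(y<.068),y)
for xx in(-90,-70,-50,-20): q('cards y %d'%xx,(abs(x*1e3-xx)<4)&(z>.018)&(z<.022)&(y<.05)&(y>-.08),y)
q('tab x',(z>.033)&(z<.039)&(y>.03)&(y<.08)&(x>-.12)&(x<-.005),x)
E
python3 g.py w2
```

```text
lip-60 164 [-167.8 -162.2 -156.4]
lip-30 167 [-168.  -162.1 -156.7]
lip30 161 [-168.2 -162.1 -156.7]
lip60 153 [-167.1 -161.9 -156.6]
tab y -80 166 [60.2 64.8 69.7]
rwall y -80 54 [-75.2 -73.4 -72.1]
lwall y -80 9 [75.7 76.2 76.5]
plate y -80 60 [57.3 58.8 60.4]
tab y -65 171 [60.4 64.8 69.5]
rwall y -65 58 [-75.1 -73.1 -72.1]
lwall y -65 10 [75.7 76.1 76.6]
plate y -65 62 [57.4 58.9 60.6]
tab y -50 238 [ 60.4  66.5 170.6]
rwall y -50 58 [-75.  -73.2 -72. ]
lwall y -50 10 [75.7 76.1 76.6]
plate y -50 66 [57.4 59.  60.5]
cards y -90 1185 [-63.9 -15.9  32. ]
cards y -70 1211 [-64.5 -16.5  31.5]
cards y -50 1296 [-64.7 -18.4  31.6]
cards y -20 1393 [-65.4 -17.1  30.9]
tab x 764 [-87.6 -65.8 -45.6]
```

View pics/w2.png

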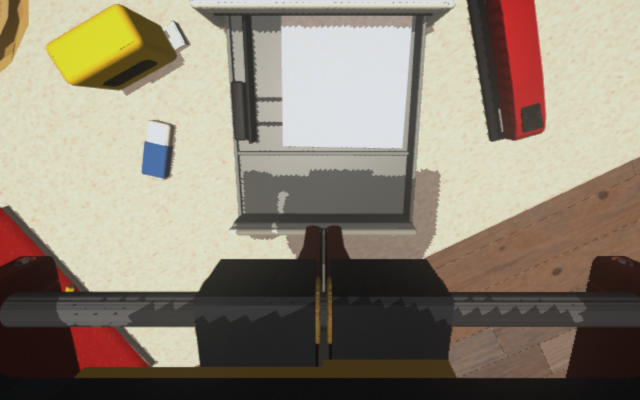

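The wrist view shows the tab at pixel (238,110) with its outer face at y≈70 and the guide near 0. The cards are the white block at (345,85), about 7 mm off the right wall and slightly askew. The fitted frame is accurate to about 1 mm. Next I go to the +y side of the tab.

>>> move_arm(rows=[{"gripper":0,"slide":[0.0583,0.0267,0],"roll":0},{"gripper":0,"slide":[0.1167,0.0533,0],"roll":0},{"gripper":0,"slide":[0.1767,0.0817,0],"roll":0},{"gripper":0,"slide":[0.1767,0.0817,-0.0667],"roll":0},{"gripper":0,"slide":[0.1767,0.0817,-0.1333],"roll":0},{"gripper":0,"slide":[0.1767,0.0817,-0.18],"roll":0},{"gripper":0,"slide":[0.1767,0.0817,-0.18],"roll":0}])

```text
t: 5.08
tcp_pos: [0.5341, -0.1226, 0.0125]
tcp_rot: [-3.047, 0.762, 0.016]
ft_force: [-0.8, 0.8, 0.6]
opening: 0.0003
gripper_force: 0.0
```

To row units: -0.0247 m / 0.6 = -0.0412, -0.0212 m / 0.6 = -0.0353.

>>> move_arm(rows=[{"gripper":0,"slide":[-0.0047,-0.0088,0],"roll":0},{"gripper":0,"slide":[-0.0095,-0.0177,0],"roll":0},{"gripper":0,"slide":[-0.0142,-0.0265,0],"roll":0},{"gripper":0,"slide":[-0.0188,-0.0353,0],"roll":0},{"gripper":0,"slide":[-0.022,-0.0412,0],"roll":0}])

```text
t: 5.7
tcp_pos: [0.5245, -0.1488, 0.0182]
tcp_rot: [-3.048, 0.762, -0.002]
ft_force: [0.3, 0.0, 0.4]
opening: 0.0002
gripper_force: 0.7
```

```bash
python3 g.py w3; python3 -c "
from h import *;from fit import loc
s=env.read_state();p=np.load('p.npy');p[2]=np.radians(-28.1);print(s['tcp_pos'],s['ft_force'],loc(p,s['tcp_pos'][None]))"
```

```text
lip-60 0 
lip-30 0 
lip30 0 
lip60 0 
tab y -80 0 
rwall y -80 2 
lwall y -80 0 
plate y -80 0 
tab y -65 215 [45.8 49.8 54.2]
rwall y -65 147 [-76.1 -72.8 -71.4]
lwall y -65 38 [74.8 75.9 76.6]
plate y -65 86 [42.7 44.  66.6]
tab y -50 453 [ 45.9  51.  161.5]
rwall y -50 178 [-75.  -72.9 -71.4]
lwall y -50 103 [73.7 75.1 76.4]
plate y -50 108 [42.7 44.1 56.3]
cards y -90 1557 [-72.3 -34.8  -2.9]
cards y -70 2684 [-72.2 -17.4  31.8]
cards y -50 2950 [-72.2 -17.8  31.5]
cards y -20 3386 [-72.1 -17.7  31.5]
tab x 1065 [-65.9 -56.  -44.8]
[ 0.52423909 -0.14908964  0.01798597] [ 0.29878203 -0.11508788  0.94054279] (array([-0.06742114]), array([0.06406527]))
```

View pics/w3.png

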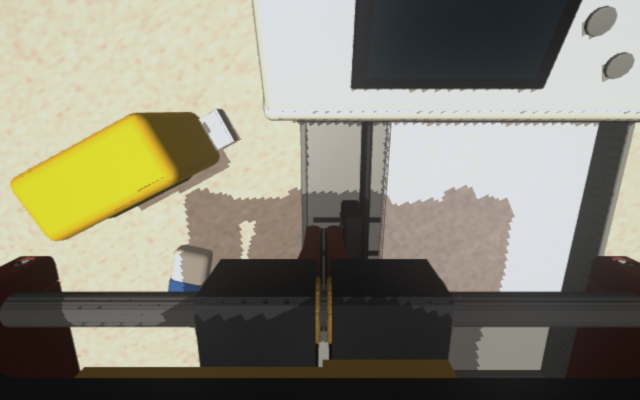

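The finger is against the tab and the guide is about 15 mm along, with 15 mm more to go.

To row units: -0.0115 m / 0.6 = -0.0192, -0.0061 m / 0.6 = -0.0102.

>>> move_arm(rows=[{"gripper":0,"slide":[-0.0032,-0.0058,0],"roll":0},{"gripper":0,"slide":[-0.0063,-0.0118,0],"roll":0},{"gripper":0,"slide":[-0.0095,-0.0177,0],"roll":0},{"gripper":0,"slide":[-0.0102,-0.0192,0],"roll":0},{"gripper":0,"slide":[-0.0102,-0.0192,0],"roll":0}])

```text
t: 6.38
tcp_pos: [0.5182, -0.1599, 0.0176]
tcp_rot: [3.048, -0.762, -0.0]
ft_force: [-0.1, 1.7, 1.8]
opening: 0.0006
gripper_force: 0.8
```

To row units: -0.0018 m / 0.6 = -0.003, -0.0009 m / 0.6 = -0.0015.

>>> move_arm(rows=[{"gripper":0,"slide":[-0.0008,-0.0015,0],"roll":0},{"gripper":0,"slide":[-0.0015,-0.003,0],"roll":0},{"gripper":0,"slide":[-0.0015,-0.003,0],"roll":0}])

```text
t: 6.75
tcp_pos: [0.5173, -0.1615, 0.0176]
tcp_rot: [-3.048, 0.762, 0.0]
ft_force: [-0.0, 2.5, 1.9]
opening: 0.0003
gripper_force: 1.2
```

```bash
python3 g.py w4|egrep 'tab y|plate|rwall|cards'; python3 -c "
from h import *;from fit import loc
s=env.read_state();p=np.load('p.npy');p[2]=np.radians(-28.1);print(s['tcp_pos'],s['ft_force'],loc(p,s['tcp_pos'][None]))"
```

```text
tab y -80 0 
rwall y -80 158 [-75.4 -72.9 -71.5]
plate y -80 0 
tab y -65 220 [31.2 35.2 39.5]
rwall y -65 168 [-75.3 -72.9 -71.6]
plate y -65 89 [28.  29.3 51.9]
tab y -50 454 [ 31.2  36.4 163.9]
rwall y -50 181 [-75.2 -72.9 -71.6]
plate y -50 118 [28.  29.6 41.7]
cards y -90 1359 [-72.4 -45.  -17.1]
cards y -70 2650 [-72.1 -24.   24.5]
cards y -50 2911 [-72.1 -23.8  24.9]
cards y -20 3283 [-72.  -23.5  25.1]
[ 0.51729185 -0.16156115  0.01761812] [-0.02353262  1.66629107  2.11317051] (array([-0.06767526]), array([0.04979159]))
```

To row units: -0.0009 m / 0.6 = -0.0015, -0.0006 m / 0.6 = -0.001.

>>> move_arm(rows=[{"gripper":0,"slide":[-0.0005,-0.001,0],"roll":0},{"gripper":0,"slide":[-0.0008,-0.0015,0],"roll":0},{"gripper":0,"slide":[-0.0008,-0.0015,0],"roll":0}])

```text
t: 7.18
tcp_pos: [0.5171, -0.1619, 0.0176]
tcp_rot: [-3.047, 0.761, -0.0]
ft_force: [1.7, 5.4, 1.1]
opening: 0.0004
gripper_force: 2.7
```

>>> move_arm(rows=[{"gripper":0,"slide":[-0.0005,-0.001,0],"roll":0},{"gripper":0,"slide":[-0.0008,-0.0015,0],"roll":0},{"gripper":0,"slide":[-0.0008,-0.0015,0],"roll":0}])

```text
t: 7.55
tcp_pos: [0.5171, -0.1619, 0.0177]
tcp_rot: [-3.045, 0.76, -0.001]
ft_force: [3.6, 7.5, 0.7]
opening: 0.0005
gripper_force: 4.3
```

Snug: motion has stalled while the force rises. Backing off and going round to the front, then checking.

To row units: -0.135 m / 0.6 = -0.225, 0.11 m / 0.6 = 0.1833.

>>> move_arm(rows=[{"gripper":0,"slide":[0.0058,0.0108,0],"roll":0},{"gripper":0,"slide":[0.0118,0.022,0],"roll":0},{"gripper":0,"slide":[0.0118,0.022,0.0833],"roll":0},{"gripper":0,"slide":[0.0118,0.022,0.1833],"roll":0},{"gripper":0,"slide":[-0.0583,0.025,0.1833],"roll":0},{"gripper":0,"slide":[-0.1167,0.0267,0.1833],"roll":0},{"gripper":0,"slide":[-0.175,0.0283,0.1833],"roll":0},{"gripper":0,"slide":[-0.225,0.03,0.1833],"roll":0},{"gripper":0,"slide":[-0.225,0.03,0.1833],"roll":0}])

```text
t: 8.68
tcp_pos: [0.3806, -0.1457, 0.128]
tcp_rot: [3.046, -0.763, 0.002]
ft_force: [-0.1, 0.2, 0.1]
opening: 0.0006
gripper_force: 0.0
```

```bash
python3 g.py w5; python3 -c "
from h import *;from fit import loc
s=env.read_state();p=np.load('p.npy');p[2]=np.radians(-28.1);print(s['tcp_pos'],s['ft_force'],loc(p,s['tcp_pos'][None]))"
```

```text
lip-60 199 [-168.5 -162.1 -156.6]
lip-30 202 [-168.5 -162.7 -156.6]
lip30 205 [-168.5 -162.1 -156.6]
lip60 201 [-168.5 -162.7 -156.6]
tab y -80 210 [31.  35.7 40.4]
rwall y -80 67 [-75.2 -73.4 -72. ]
lwall y -80 53 [73.5 75.  76.6]
plate y -80 72 [27.9 29.4 36.9]
tab y -65 220 [31.1 35.6 40.4]
rwall y -65 73 [-75.  -73.2 -71.9]
lwall y -65 57 [73.6 74.9 76.5]
plate y -65 71 [27.7 29.6 30.9]
tab y -50 69 [30.9 35.6 40.7]
rwall y -50 35 [-74.6 -73.3 -71.9]
lwall y -50 51 [73.4 75.  76.5]
plate y -50 35 [27.8 29.2 30.8]
cards y -90 1424 [-71.  -22.2  26.8]
cards y -70 1500 [-70.6 -22.5  25.8]
cards y -50 1295 [-71.1 -22.9  25.2]
cards y -20 0 
tab x 796 [-87.9 -69.9 -53. ]
[ 0.38148972 -0.14571106  0.12795352] [-0.05865889  0.71973885  1.12818578] (array([-0.19493554]), array([-0.00019105]))
```

View pics/w5.png

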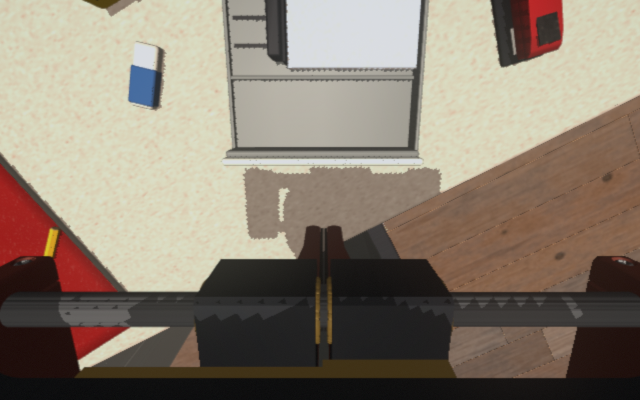

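The guide is at about 0.0295 and the cards sit against the right wall (417,68). I'll check the card angle more carefully from the edges.

```bash
cat > ang.py <<'E'
import sys; from h import *; from fit import loc
p=np.load('p.npy'); p[2]=np.radians(-28.1); im,W=wrist(sys.argv[1])
x,y=loc(p,W.reshape(-1,3)); x=x.reshape(400,640)*1e3; y=y.reshape(400,640)*1e3; z=W[...,2]*1e3
def rows(lo,hi,xr,cols,nm,ylo,yhi):
    o=[]
    for u in cols:
        k=np.where((z[:,u]>lo)&(z[:,u]<hi)&(x[:,u]>xr[0])&(x[:,u]<xr[1])&(y[:,u]>ylo)&(y[:,u]<yhi))[0]
        if len(k): j=k.max(); o.append((y[j,u],x[j,u]))
    o=np.array(o); 
    f=np.polyfit(o[:,0],o[:,1],1); r=o[:,1]-np.polyval(f,o[:,0]); g=abs(r)<1.5; f=np.polyfit(o[g,0],o[g,1],1); print(nm,g.sum(),f.round(4))
rows(17,23,(-125,-20),range(240,430),'card front',-68,22)
rows(13,17,(-135,-115),range(240,430),'ridge',-65,65)
rows(31,37,(-180,-140),range(240,430),'lip',-70,70)
def side(lo,hi,sl,nm,ylo,yhi,mx):
    o=[]
    for v in range(0,75):
        k=np.where((z[v]>lo)&(z[v]<hi)&(y[v]>ylo)&(y[v]<yhi)&(x[v]>-120)&(x[v]<0))[0]
        if len(k): j=k.min() if mx else k.max(); o.append((x[v,j],y[v,j]))
    o=np.array(o); f=np.polyfit(o[:,0],o[:,1],1); r=o[:,1]-np.polyval(f,o[:,0]); g=abs(r)<1.0;f=np.polyfit(o[g,0],o[g,1],1); print(nm,g.sum(),f.round(4),o[::8].round(1).tolist())
side(18.5,21.5,0,'card left',0,40,True); side(18.5,21.5,0,'card right',-80,-40,False)
side(28,32,0,'plate in',20,40,False)
E
python3 ang.py w6
```

```text
card front 76 [-1.04000e-02 -9.43774e+01]Traceback (most recent call last):
  File "ang.py", line 12, in <module>
    rows(13,17,(-135,-115),range(240,430),'ridge',-65,65)
    ~~~~^^^^^^^^^^^^^^^^^^^^^^^^^^^^^^^^^^^^^^^^^^^^^^^^^
  File "ang.py", line 10, in rows
    f=np.polyfit(o[:,0],o[:,1],1); r=o[:,1]-np.polyval(f,o[:,0]); g=abs(r)<1.5; f=np.polyfit(o[g,0],o[g,1],1); print(nm,g.sum(),f.round(4))
                 ~^^^^^
IndexError: too many indices for array: array is 1-dimensional, but 2 were indexed
```

```bash
sed -i "/'ridge'/d" ang.py; python3 ang.py w7
```

```text
card front 77 [-2.20000e-03 -9.43773e+01]
lip 173 [-2.000000e-03 -1.680076e+02]
card left 62 [-8.70000e-03  2.66758e+01] [[-46.7, 26.1], [-52.0, 27.7], [-57.8, 27.7], [-63.1, 27.1], [-68.4, 27.4], [-74.2, 26.6], [-79.6, 27.6], [-85.4, 27.7], [-91.1, 27.9]]
card right 72 [ 2.10000e-03 -7.20214e+01] [[-46.8, -72.6], [-52.6, -71.8], [-57.5, -72.6], [-63.3, -71.8], [-68.6, -72.4], [-73.9, -72.4], [-79.6, -72.0], [-85.3, -72.2], [-91.1, -72.5], [-96.8, -72.2]]
plate in 64 [-4.10000e-03  2.78087e+01] [[-49.9, 27.9], [-54.8, 28.1], [-60.1, 28.2], [-65.0, 27.8], [-70.5, 27.8], [-75.9, 27.9], [-81.2, 28.1], [-86.6, 28.3]]
```

Square to within 0.01 rad, with 100 mm between guide and wall. Now descending in front and pushing home.

To row units: -0.11 m / 0.6 = -0.1833, -0.1 m / 0.6 = -0.1667.

>>> move_arm(rows=[{"gripper":0,"slide":[0,0,-0.0833],"roll":0},{"gripper":0,"slide":[0,0,-0.1667],"roll":0},{"gripper":0,"slide":[0,0,-0.1833],"roll":0},{"gripper":0,"slide":[0.0147,-0.0078,-0.1833],"roll":0},{"gripper":0,"slide":[0.0235,-0.0125,-0.1833],"roll":0},{"gripper":0,"slide":[0.0338,-0.018,-0.1833],"roll":0},{"gripper":0,"slide":[0.0485,-0.0258,-0.1833],"roll":0},{"gripper":0,"slide":[0.0632,-0.0338,-0.1833],"roll":0},{"gripper":0,"slide":[0.0778,-0.0417,-0.1833],"roll":0},{"gripper":0,"slide":[0.0927,-0.0495,-0.1833],"roll":0}])

```text
t: 10.07
tcp_pos: [0.4375, -0.1755, 0.0176]
tcp_rot: [3.048, -0.762, -0.0]
ft_force: [-2.7, 1.2, 1.9]
opening: -0.0
gripper_force: 1.2
```

>>> move_arm(rows=[{"gripper":0,"slide":[0.0147,-0.0078,0],"roll":0},{"gripper":0,"slide":[0.0293,-0.0157,0],"roll":0},{"gripper":0,"slide":[0.0442,-0.0235,0],"roll":0},{"gripper":0,"slide":[0.0558,-0.0298,0],"roll":0},{"gripper":0,"slide":[0.0617,-0.033,0],"roll":0},{"gripper":0,"slide":[0.0617,-0.033,0],"roll":0}])

```text
t: 10.82
tcp_pos: [0.4744, -0.1951, 0.0175]
tcp_rot: [-3.048, 0.762, -0.001]
ft_force: [-1.3, 0.6, 0.1]
opening: 0.0007
gripper_force: 0.0
```

```bash
python3 -c "
from h import *;from fit import loc
s=env.read_state();p=np.load('p.npy');p[2]=np.radians(-28.1);print(s['tcp_pos'],s['ft_force'],loc(p,s['tcp_pos'][None]))"
```

```text
[ 0.47439085 -0.19507774  0.01753717] [-1.30984629  0.60594468  0.08478934] (array([-0.08973267]), array([1.88174876e-05]))
```

>>> move_arm(rows=[{"gripper":0,"slide":[0.0043,-0.0023,0],"roll":0},{"gripper":0,"slide":[0.0082,-0.0043,0],"roll":0},{"gripper":0,"slide":[0.0082,-0.0043,0],"roll":0}])

```text
t: 11.2
tcp_pos: [0.4789, -0.1975, 0.0175]
tcp_rot: [-3.048, 0.762, 0.0]
ft_force: [-0.9, 1.5, -0.9]
opening: 0.0004
gripper_force: 0.6
```

To row units: 0.0026 m / 0.6 = 0.0043, -0.0014 m / 0.6 = -0.0023.

>>> move_arm(rows=[{"gripper":0,"slide":[0.0022,-0.0012,0],"roll":0},{"gripper":0,"slide":[0.0043,-0.0023,0],"roll":0},{"gripper":0,"slide":[0.0043,-0.0023,0],"roll":0}])

```text
t: 11.58
tcp_pos: [0.479, -0.1975, 0.0175]
tcp_rot: [-3.046, 0.761, 0.011]
ft_force: [-12.2, 7.3, 8.1]
opening: 0.0006
gripper_force: 7.2
```

Home stop reached: the force rose and motion stalled. Backing off and verifying.

To row units: 0.11 m / 0.6 = 0.1833, -0.06 m / 0.6 = -0.1.

>>> move_arm(rows=[{"gripper":0,"slide":[-0.0167,0.0088,0],"roll":0},{"gripper":0,"slide":[-0.0353,0.0188,0],"roll":0},{"gripper":0,"slide":[-0.0667,0.035,0.0833],"roll":0},{"gripper":0,"slide":[-0.1,0.0533,0.1833],"roll":0},{"gripper":0,"slide":[-0.1,0.0533,0.1833],"roll":0}])

```text
t: 12.2
tcp_pos: [0.423, -0.1675, 0.1336]
tcp_rot: [3.046, -0.761, 0.017]
ft_force: [-0.0, -0.6, 0.3]
opening: 0.0003
gripper_force: 0.0
```

```bash
sed -i 's/x<-.1)/x<-.05)/' g.py; python3 g.py w8 | grep lip; python3 -c "
from h import *
snap('side','s9'); a=cv2.imread('pics/s9.png')[150:290,230:410]; cv2.imwrite('pics/c9.png',cv2.resize(a,(720,560),interpolation=cv2.INTER_CUBIC))"
```

```text
lip-60 204 [-73.  -67.7 -61.9]
lip-30 209 [-73.  -67.1 -62. ]
lip30 207 [-73.2 -67.3 -62.1]
lip60 205 [-73.2 -67.3 -62.1]
```

View pics/c9.png

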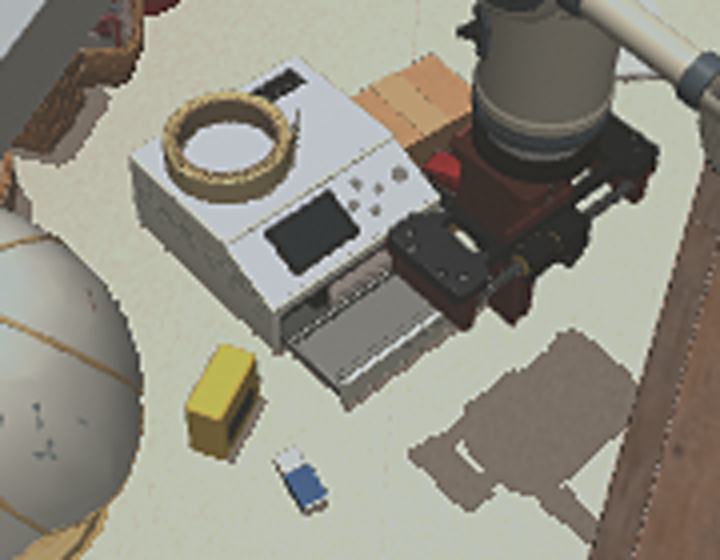

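The lip is back at its home reading: -73 to -62, the same as before within about 1 mm. The side crop shows the cassette home at (370,330), the bystanders in place, and the gripper clear. Handing in.

```bash
python3 -c "
from station import env; print(env.finish_job())"
```

```text
the job is handed in; nothing more can be done
None
```

I drew the cassette out to its stop, slid the guide to about 0.0295 m with the cards snug and square against the right wall, pushed the cassette home and handed the job in; no verdict was returned.

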